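# Break down a fit-check stack

## Robot

A 6-joint arm with a two-finger parallel gripper is mounted at the origin on the work surface. World frame = base frame: x ahead of the robot, y to its left, z up, the work surface at z = 0. Lengths are in m, angles in rad, forces in N, time in s.
With the tool pointing down it reaches from about 0.275 to 0.825 m from the base axis. Payload 5.2 kg.
Tool frame: the origin (TCP) lies between the finger pads; the fingertips stand 14 mm ahead of it and the grasp point (between the pads) lies 5 mm behind it (ctrl.tcp_to_tips is the distance from the TCP to the fingertips, in m); z points along the fingers, y is the direction in which the jaws open and shut (so a half turn about z gives the same grasp; the last joint's range is limited). The gripper opens to 93 mm and grips with 3 to 60 N. Pads are 15 mm wide; open, the fingers measure 128 mm over their backs; the gripper's body (75 mm by 188 mm) begins 65 mm behind the grasp point.
Start: joints at [-1.418, 0.259, 1.535, -0, 1.348, -0.203], TCP at [0.192, -0.516, 0.233] pointing down, gripper open.
Joint ranges: [-3.14, 3.14], [-0.91, 2.08], [0.19, 2.58], [-1.22, 4.36], [0.22, 2.71], [-3.12, 3.12]. Speed limits (rad/s): [2.57, 2.57, 3.14, 3.14, 3.14, 3.14].

## Interface

Orientations are given as a unit quaternion [x, y, z, w].
In Python, from plant import ctrl gives the robot as it stands.
- The arm moves only by the shell command python3 -m inch 'ROWS' [FORCE]. ROWS is JSON, one flat list of numbers, 5 for each row, row after row: the shift along the tool's x, y, z in mm, then the turn about the tool's z in rad, then the gripper command: -1 is shut, 1 is fully open, values between are in proportion. A call has 1 to 8 rows; each row is the pose to reach, as a shift and turn from the pose commanded when the call began, along the tool's axes at that moment; what a row does not reach only later rows make up. A row lasts 1/10 s, in which the tool goes at most 50 mm and 8.59 degrees, less where a joint would pass 70% of its speed; a pose out of reach is approached as far as the arm can. A call with a gripper value outside its range is refused whole. The fingers move at their own pace and stop on an object; FORCE is the grip in N (left out, the last holds). Time passes only in rows, so rows that repeat a pose let the fingers close. It gives the time, the measured TCP pose, the force and the opening at its end, in the units of the state.
- ctrl.get_state(): the state, without advancing time (a new reading comes with each control period).
- ctrl.camera(name): name is "side" or "top"; returns a dict with "image" (400x640x3 uint8, red, green, blue), "fx", "fy", "cx", "cy" (pixels), "distortion" ([k1, k2, p1, p2, k3] as OpenCV has them; the pictures are not rectified), "R" (3x3) and "t" (3): a world point X has camera coordinates R X + t. Camera axes: x right, y down, z forward; pixel columns grow to the right and rows downward; lengths in m; the calibration is good to about 2 mm. A picture is of the moment at which its call begins. There is no depth.
- ctrl.finish_job(): hands the job in, once; it reports no verdict.
Trained networks look in the newest picture that a camera, given by its name, has taken for a name from the list of things; names that differ only in an ending like _2 or _b are one class to them, and where a whole thing is asked for, a point or a joint stands for the part that bears it (a point fixed in the world has none). Each returns a list of dicts, best first, with "p" (0 to 1); they miss things now and then, are a little off and sometimes report something else, mostly with a low value. They report only what shows in the picture. A call takes as long as a camera call.
- ctrl.masks_of(camera, target): "region" (400x640 bool, what is visible of it) and "uv" ([column, row] in pixels, amid what is visible of it).
The state is a dict: "t": time; "joints": joint angles; "qd": joint speeds; "joint_torque": joint torques, N m; "eef_pos": TCP position; "eef_rot": TCP orientation; "wrist_force": force on the tool from outside, world axes, zero at the start; "wrist_torque": the same for the moment, N m; "opening": finger opening in m.
Only numpy, scipy, OpenCV 4.12 (cv2) and the standard library are available. Lean on these libraries where they do the work, as an engineer would, in place of code of your own. Each camera call takes 0.05 s, during which the arm holds its last target. There are 200 camera calls.

## Task

The trial stack from the fit check has to be broken down for inspection: take it apart from the top and put the pieces away in this order. First stand the bolt on its head in the centre of the empty middle bay of the bolt caddy, then lay the hexagonal adapter, then the round spacer, then the square block flat and centred on the white pad of the same shape. Set every piece down gently, let none drop or topple, and leave the two bolts already in the caddy standing where they are.

Things in the scene. Friction and masses are not known exactly. Their poses are not given: they have to be found in the camera images.
- bolt: Titanium hex bolt, standing on its head: hexagonal head 24 mm across flats (28 mm across corners) and 10 mm thick at the bottom, a round threaded shank 16 mm in diameter rising from it to 50 mm total height. Origin: centre of the underside of the head; z up along the shank. This one stands on top of the stack. About 60 g.
- adapter: Blue anodised hexagonal torque adapter, 34 mm across flats, 26 mm high, flat top with a dark square drive mark. Second from the top of the stack, its underside 42 mm above the bench. Origin: centre of its underside; one pair of flats faces its +x and -x, the others lie 60 degrees either way. About 70 g.
- spacer: Grey ceramic round spacer ring, 50 mm outer diameter, 20 mm hole, 20 mm high. Third from the top of the stack, lying on the block. Origin: centre of its underside; z is its axis. About 110 g.
- block: Square titanium clamp block, 60 x 60 mm, 22 mm high, small dark dots at its four corners. Bottom of the stack, resting on the bench. Origin: centre of its underside; sides parallel to its x and y. About 300 g.
- caddy: White nylon bolt caddy, a fixed flat slab 50 mm (its x) x 150 mm (its y), 8 mm high, flat on top, marked with three bays (printed rings 41 mm across) in a row along its y, 48 mm apart. Origin: centre of its underside, below the centre of the middle bay; the bay's surface is 8 mm above. The middle bay is empty, the outer two hold bolts, so across its x is the free way for open fingers.
- bolt_left: Titanium hex bolt, standing on its head: hexagonal head 24 mm across flats (28 mm across corners) and 10 mm thick at the bottom, a round threaded shank 16 mm in diameter rising from it to 50 mm total height. Origin: centre of the underside of the head; z up along the shank. A loose bolt already standing in the caddy's bay at the caddy's y = +48 mm; not to be disturbed.
- bolt_right: Titanium hex bolt, standing on its head: hexagonal head 24 mm across flats (28 mm across corners) and 10 mm thick at the bottom, a round threaded shank 16 mm in diameter rising from it to 50 mm total height. Origin: centre of the underside of the head; z up along the shank. A loose bolt already standing in the caddy's bay at the caddy's y = -48 mm; not to be disturbed.
- hex_pad: White nylon hexagonal pad, 54 mm across flats, 8 mm high; one pair of flats faces its +x and -x. Fixed to the bench. Origin: centre of its underside; its flat top is 8 mm above.
- round_pad: White nylon round pad, 70 mm in diameter, 8 mm high. Fixed to the bench. Origin: centre of its underside; its flat top is 8 mm above.
- square_pad: White nylon square pad, 80 x 80 mm, 8 mm high, sides parallel to its x and y. Fixed to the bench. Origin: centre of its underside; its flat top is 8 mm above.

How it is judged:
On the way, in this order (a step that is already met when the one before it is completed fails the run):
1. the bolt stands on its head in the caddy's middle bay, released (horizontal distance between bolt and caddy below 0.01 m and z of bolt in the frame of caddy between 0.005 and 0.011 m and angle between bolt's own z axis and vertical below 0.1 rad and contact force between bolt and the fingers below 0.1 N and linear speed of bolt below 0.02 m/s), for 0.2 s.
2. the adapter lies on the hexagonal pad, released (horizontal distance between adapter and hex_pad below 0.012 m and z of adapter in the frame of hex_pad between 0.005 and 0.011 m and angle between adapter's own z axis and vertical below 0.1 rad and contact force between adapter and the fingers below 0.1 N and linear speed of adapter below 0.02 m/s), for 0.2 s.
3. the spacer lies on the round pad, released (horizontal distance between spacer and round_pad below 0.012 m and z of spacer in the frame of round_pad between 0.005 and 0.011 m and angle between spacer's own z axis and vertical below 0.1 rad and contact force between spacer and the fingers below 0.1 N and linear speed of spacer below 0.02 m/s), for 0.2 s.
4. the block lies on the square pad, released (horizontal distance between block and square_pad below 0.012 m and z of block in the frame of square_pad between 0.005 and 0.011 m and angle between block's own z axis and vertical below 0.1 rad and contact force between block and the fingers below 0.1 N and linear speed of block below 0.02 m/s), for 0.2 s.
At the end, for the whole second after the job is handed in: The bolt stands upright on its head within 10 mm of the centre of the caddy's middle bay; the adapter, spacer and block lie flat on the hexagonal, round and square pad, each within 12 mm of its centre; all are released and at rest, and the two other bolts still stand within 12 mm of where they were (all of step 1 and all of step 2 and all of step 3 and all of step 4 and distance of each of bolt_left, bolt_right from where it was at the start of the episode below 0.012 m and angle between each of bolt_left, bolt_right's own z axis and vertical below 0.1 rad); the robot touches nothing.
It fails at once if a bolt already in the caddy is knocked over or shifted by more than 12 mm (not (distance of bolt_left from where it was at the start of the episode below 0.012 m) or not (angle between bolt_left's own z axis and vertical below 0.1 rad) or not (distance of bolt_right from where it was at the start of the episode below 0.012 m) or not (angle between bolt_right's own z axis and vertical below 0.1 rad)).
It fails at once if a piece of the stack falls freely (faster than 0.45 m/s while the fingers do not hold it) ((linear speed of bolt above 0.45 m/s and contact force between bolt and the fingers below 0.1 N) or (linear speed of adapter above 0.45 m/s and contact force between adapter and the fingers below 0.1 N) or (linear speed of spacer above 0.45 m/s and contact force between spacer and the fingers below 0.1 N) or (linear speed of block above 0.45 m/s and contact force between block and the fingers below 0.1 N)).
It fails at once if a piece of the stack is toppled (angle between any of bolt, adapter, spacer, block's own z axis and vertical above 0.8 rad).
It also fails if it takes over 128 s, if anything falls off the work surface, if the arm or the gripper's body presses on something with over 40 N, if the wrist force passes 120 N, or if a joint passes its speed limit or range.

## Working session

There is one attempt and no reset: what is moved stays moved. The work goes in short steps, Python scripts to look and compute and a shell command to move; the robot and the scene stay as the last step left them, time stands still between calls to the robot, and variables do not carry over. Pictures are saved under pics/ and viewed, about 12 in all and at most 16, crops included, and the job is handed in when it is done.

```bash
ls; mkdir -p pics
cat > look.py <<'E'
import cv2, numpy as np
from plant import ctrl
def shot(name, fn=None):
    c=ctrl.camera(name)
    if fn: cv2.imwrite('pics/'+fn, cv2.cvtColor(c['image'],cv2.COLOR_RGB2BGR))
    return c
def K(c): return np.array([[c['fx'],0,c['cx']],[0,c['fy'],c['cy']],[0,0,1.]])
def back(c,uv,z):
    p=cv2.undistortPoints(np.array(uv,float).reshape(-1,1,2),K(c),np.array(c['distortion'],float)).reshape(-1,2)
    R=np.array(c['R']);t=np.array(c['t']); o=-R.T@t
    d=np.c_[p,np.ones(len(p))]@R
    return o+d*((z-o[2])/d[:,2])[:,None]
def proj(c,X):
    return cv2.projectPoints(np.array(X,float).reshape(-1,1,3),cv2.Rodrigues(np.array(c['R']))[0],np.array(c['t'],float),K(c),np.array(c['distortion'],float))[0].reshape(-1,2)
E
python3 - <<'E'
from look import *
for n in('top','side'):
    c=shot(n,n+'0.png'); print(n,-np.array(c['R']).T@np.array(c['t']))
    for k in 'bolt adapter spacer block caddy bolt_left hex_pad round_pad square_pad'.split():
        for m in ctrl.masks_of(n,k)[:3]:
            print(k,round(m['p'],2),np.round(m['uv']),m['region'].sum())
print(ctrl.get_state())
E
```

```text
pics
top [ 0.36725524 -0.01327356  0.95107707]
spacer 0.56 [329. 187.] 138
block 0.86 [327. 193.] 254
caddy 0.86 [210. 172.] 995
bolt_left 0.6 [186. 169.] 157
hex_pad 0.88 [431. 264.] 510
round_pad 0.81 [308. 257.] 755
square_pad 0.89 [431. 199.] 1220
side [0.32298725 0.74319665 0.56401983]
bolt 0.72 [277. 199.] 163
adapter 0.54 [279. 214.] 162
spacer 0.79 [281. 221.] 207
block 0.84 [280. 229.] 400
caddy 0.77 [228. 318.] 1350
caddy 0.52 [314. 180.] 482
caddy 0.16 [369. 185.] 220
bolt_left 0.68 [217. 327.] 379
bolt_left 0.26 [279. 220.] 194
hex_pad 0.79 [369. 183.] 231
round_pad 0.97 [353. 245.] 566
square_pad 0.56 [315. 181.] 490
{'t': 1.0, 'joints': array([-1.41779512e+00,  2.58564744e-01,  1.53499381e+00, -2.75867905e-06,
        1.34799091e+00, -2.02795772e-01]), 'qd': array([ 0.00069174,  0.00200861, -0.00069256,  0.00133911, -0.00069053,
        0.00074065]), 'joint_torque': array([ 1.57680774e-04, -4.37200069e+01, -2.84308559e+01,  7.21573248e-02,
        3.10129160e-02,  2.65153041e-06]), 'eef_pos': array([ 0.19161052, -0.51555473,  0.23267422]), 'eef_rot': array([ 9.84217698e-01,  1.76961923e-01, -1.88250215e-06,  2.15575123e-05]), 'wrist_force': array([-0.10972907,  0.20067306,  0.79276668]), 'wrist_torque': array([-0.04108877, -0.05192842,  0.01994142]), 'opening': 0.09299958631008703}
```

Run:
```python
import cv2
a=cv2.imread('pics/top0.png')[110:310,150:480]; b=cv2.imread('pics/side0.png')[140:370,150:430]
cv2.imwrite('pics/topc.png',cv2.resize(a,None,fx=2.4,fy=2.4,interpolation=cv2.INTER_CUBIC))
cv2.imwrite('pics/sidec.png',cv2.resize(b,None,fx=2.6,fy=2.6,interpolation=cv2.INTER_CUBIC))
```

```text
(no output)
```

View pics/topc.png

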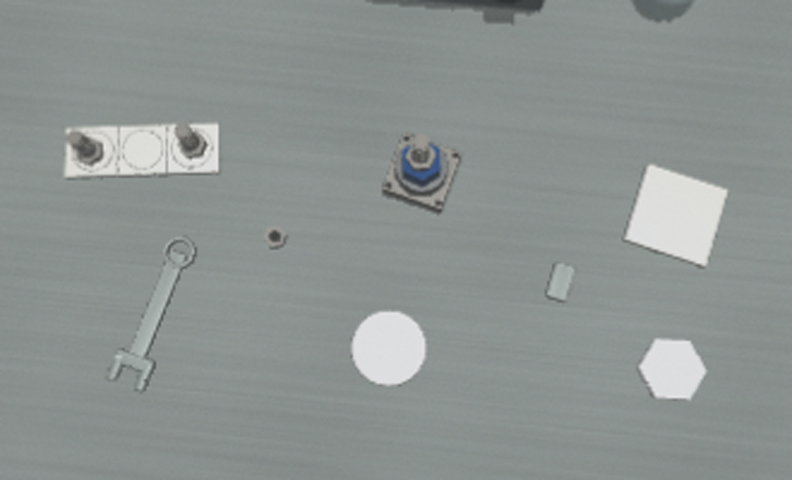

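View pics/sidec.png

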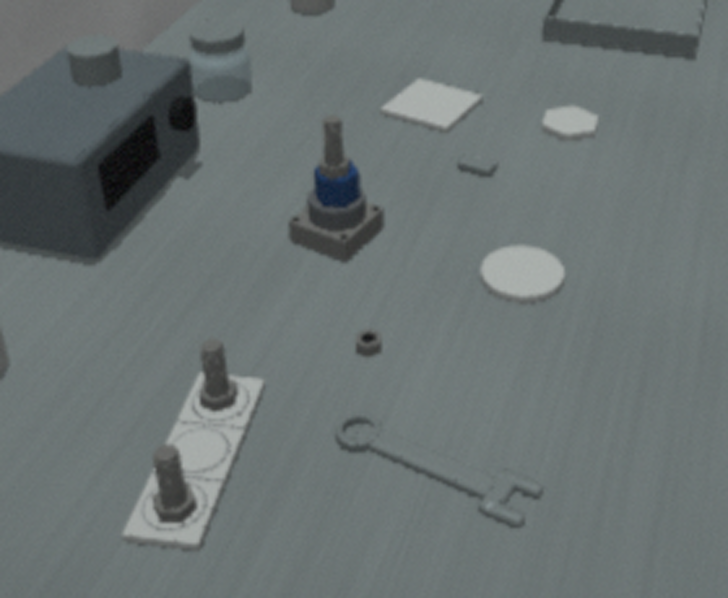

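Run:
```python
from look import *
c=shot('top')
s=np.array
def rep(k,uv,z): print(k,np.round(back(c,uv,z)[:,:2],4).tolist())
for k,z in (('hex_pad',.008),('round_pad',.008),('square_pad',.008),('caddy',.008)):
    m=ctrl.masks_of('top',k)[0]['region'].astype(np.uint8)
    ct=max(cv2.findContours(m,0,1)[0],key=cv2.contourArea)[:,0,:]
    X=back(c,ct,z)[:,:2]*1000
    (r,w,a)=cv2.minAreaRect(X.astype(np.float32)); ys=s(np.nonzero(m))[::-1].mean(1)
    print(k,'rect',np.round(r,1),np.round(w,1),round(a,1),'cent',np.round(back(c,ys,z)[0]*1000,1))
f=lambda *p:[(150+x/2.4,110+y/2.4) for x,y in p]
rep('block dots',f((408,137),(456,154),(439,205),(387,187)),.022)
rep('bay',f((142,151)),.008)
rep('caddy corners',f((65,128),(217,123),(219,171),(66,178)),.008)
rep('sq corners',f((650,165),(728,189),(706,266),(626,239)),.008)
rep('hex corners',f((654,339),(689,339),(707,372),(690,399),(656,399),(639,369)),.008)
rep('adapter top c',f((421,160)),.068)
rep('bolt top',f((421,143),(421,155)),.118)
d=cv2.imread('pics/side0.png')
c=shot('side'); g=lambda *p:[(150+x/2.6,140+y/2.6) for x,y in p]
rep('side bolt top',g((333,120)),.118)
rep('side bay',g((201,450)),.008);rep('side round',g((523,271)),.008);rep('side hex',g((570,121)),.008);rep('side sq',g((433,103)),.008)
rep('side dots',g((296,219),(336,202),(378,209),(345,237)),.022)
rep('side bolts',g((168,451),(213,347)),.058)
```

```text
hex_pad rect [ 461.  -242.4] [52.7 57.5] 5.8 cent [ 460.3 -242.2    8. ]
round_pad rect [452.4  20.6] [66.7 69.4] 5.7 cent [451.8  20.8   8. ]
square_pad rect [ 605.4 -239.8] [81.4 79.6] 75.8 cent [ 604.5 -240.     8. ]
caddy rect [618.6 278.1] [ 53.4 148.4] 8.0 cent [617.4 276.7   8. ]
block dots [[0.6537, 0.0215], [0.6413, -0.0259], [0.5897, -0.0144], [0.6024, 0.0365]]
bay [[0.6185, 0.278]]
caddy corners [[0.6341, 0.3561], [0.6539, 0.2095], [0.6059, 0.2008], [0.5844, 0.3465]]
sq corners [[0.6525, -0.2134], [0.6359, -0.2885], [0.5588, -0.2704], [0.5774, -0.1943]]
hex corners [[0.4852, -0.225], [0.4884, -0.2571], [0.4597, -0.2746], [0.4336, -0.26], [0.4305, -0.2292], [0.4561, -0.2125]]
adapter top c [[0.619, 0.0059]]
bolt top [[0.6198, 0.0063], [0.6091, 0.0052]]
side bolt top [[0.6202, 0.0088]]
side bay [[0.6196, 0.278]]
side round [[0.4528, 0.0216]]
side hex [[0.4602, -0.2395]]
side sq [[0.6055, -0.2364]]
side dots [[0.6537, 0.0228], [0.6298, -0.0118], [0.5906, -0.0119], [0.6039, 0.036]]
side bolts [[0.612, 0.3263], [0.6277, 0.2309]]
```

```bash
cat > to.py <<'E'
# usage: to.py x y z [tool-y direction deg] -> shift mm in tool axes, turn rad
import sys, numpy as np
from plant import ctrl
from scipy.spatial.transform import Rotation as Ro
def to(x,y,z,yd=None):
    s=ctrl.get_state(); R=Ro.from_quat(s['eef_rot']).as_matrix()
    d=R.T@(np.array([x,y,z])-s['eef_pos'])*1000
    cur=np.degrees(np.arctan2(R[1,1],R[0,1])); w=0
    if yd is not None:
        w=(yd-cur+90)%180-90   # world ccw
    print('shift',np.round(d,1),'turn',round(-np.radians(w),3),'tool-y dir',round(cur,1),'t',round(s['t'],1))
if __name__=='__main__': to(*map(float,sys.argv[1:]))
E
python3 to.py .6195 .007 .2 8
python3 - <<'E'
from look import *
c=shot('side'); g=lambda *p:[(150+x/2.6,140+y/2.6) for x,y in p]
print(np.round(back(c,g((95,262),(195,165)),0),3))
for z in (.06,.1,.15): print(z,np.round(back(c,g((95,160),(190,60)),z)[:,:2],3).tolist())
E
```

```text
shift [ 583.1 -340.8   32.7] turn -1.355 tool-y dir -69.6 t 1.3
[[ 0.806  0.102  0.   ]
 [ 0.796 -0.064  0.   ]]
0.06 [[0.833, 0.039], [0.843, -0.162]]
0.1 [[0.792, 0.095], [0.801, -0.09]]
0.15 [[0.742, 0.164], [0.75, -0.0]]
```

```bash
python3 -m inch '[583,-341,33,-1.355,1,583,-341,33,-1.355,1,583,-341,33,-1.355,1,583,-341,33,-1.355,1,583,-341,33,-1.355,1,583,-341,33,-1.355,1,583,-341,33,-1.355,1,583,-341,33,-1.355,1]' 20; python3 to.py .6195 .007 .2 8
```

```text
t: 2.15
eef_pos: [0.4457, -0.2047, 0.2134]
eef_rot: [0.71, 0.704, 0.0, 0.0]
wrist_force: [1.0, -1.1, 0.2]
opening: 0.0926
shift [213.2 171.9  13.4] turn -0.149 tool-y dir -0.5 t 2.1
```

```bash
python3 -m inch '[213,172,13,-0.149,1,213,172,13,-0.149,1,213,172,13,-0.149,1,213,172,13,-0.149,1,213,172,13,-0.149,1,213,172,13,-0.149,1,213,172,13,-0.149,1,213,172,13,-0.149,1]' 20; python3 to.py .6195 .007 .2 8
python3 - <<'E'
from look import *
a=shot('top')['image'][110:310,250:410];b=shot('side')['image'][100:260,200:360]
a=cv2.resize(a[:160],None,fx=3,fy=3,interpolation=2);b=cv2.resize(b,None,fx=3,fy=3,interpolation=2)
cv2.imwrite('pics/p3.png',np.hstack([a,b])[:,:800,::-1] if 0 else cv2.resize(np.hstack([a,b]),(800,400))[:,:,::-1])
E
```

```text
t: 2.95
eef_pos: [0.6195, 0.0043, 0.1997]
eef_rot: [0.658, 0.753, -0.001, -0.0]
wrist_force: [0.1, 0.2, 0.4]
opening: 0.093
shift [ 2.7  0.4 -0.3] turn -0.004 tool-y dir 7.8 t 3.0
```

View pics/p3.png

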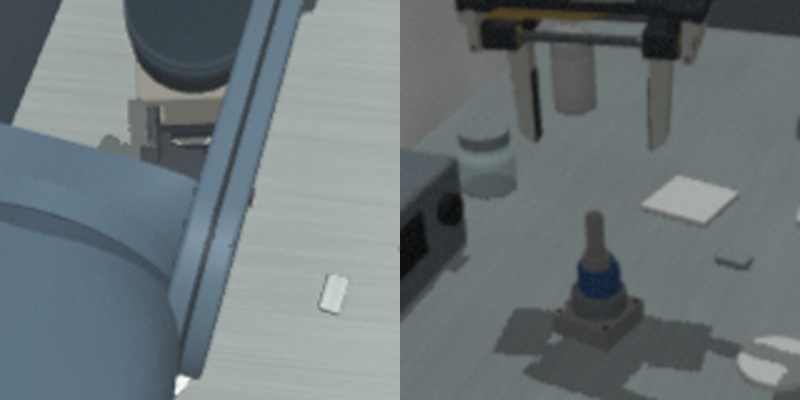

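```bash
python3 -m inch '[3,0,40,0,0,3,0,80,0,-0.2,3,0,101,0,-0.4,3,0,101,0,-0.46,3,0,101,0,-0.46,3,0,101,0,-0.46,3,0,101,0,-0.46]' 20; python3 to.py .6195 .007 .098 8
python3 - <<'E'
from look import *
c=shot('side')
b=c['image'][150:250,220:340]
cv2.imwrite('pics/p4.png',cv2.resize(b,None,fx=6,fy=6,interpolation=2)[:,:,::-1])
E
```

```text
t: 3.75
eef_pos: [0.6205, 0.0065, 0.1012]
eef_rot: [0.658, 0.753, 0.001, 0.001]
wrist_force: [-0.1, -0.2, 0.6]
opening: 0.0418
shift [ 0.7 -0.9  3.2] turn -0.006 tool-y dir 7.6 t 3.8
```

View pics/p4.png

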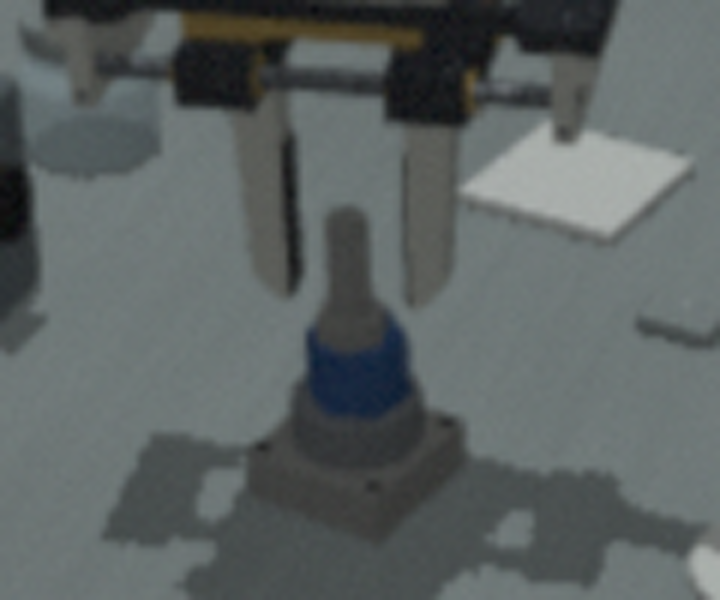

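```bash
python3 -m inch '[0.5,0.5,3,0,-0.5,0.5,0.5,3,0,-0.55,0.5,0.5,3,0,-0.6,0.5,0.5,3,0,-0.64,0.5,0.5,3,0,-0.7,0.5,0.5,3,0,-1,0.5,0.5,3,0,-1,0.5,0.5,3,0,-1]' 20; python3 -m inch '[0,0,0,0,-1,0,0,-5,0,-1,0,0,-15,0,-1,0,0,-30,0,-1,0,0,-50,0,-1,0,0,-50,0,-1]'
python3 - <<'E'
from look import *
c=shot('side')
b=c['image'][120:250,200:360]
cv2.imwrite('pics/p5.png',cv2.resize(b,None,fx=4.5,fy=4.5,interpolation=2)[:,:,::-1])
E
python3 to.py .6185 .278 .16 8
```

```text
t: 4.6
eef_pos: [0.6199, 0.0076, 0.0962]
eef_rot: [0.658, 0.753, 0.0, 0.0]
wrist_force: [0.8, 0.2, 0.2]
opening: 0.0156
t: 5.2
eef_pos: [0.6219, 0.0073, 0.1498]
eef_rot: [0.658, 0.753, 0.002, 0.003]
wrist_force: [0.1, 0.5, -0.9]
opening: 0.0153
shift [268.5  33.7 -12.1] turn -0.006 tool-y dir 7.7 t 5.2
```

View pics/p5.png

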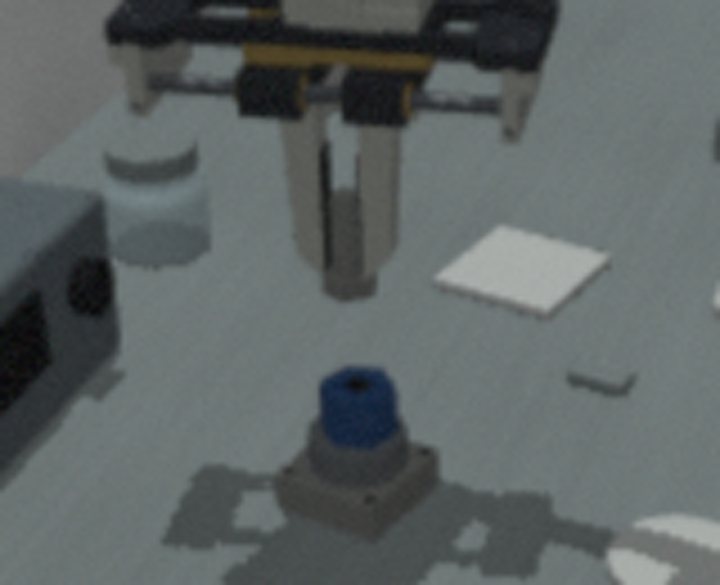

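```bash
python3 -m inch '[269,34,-10,-0.006,-1,269,34,-10,-0.006,-1,269,34,-10,-0.006,-1,269,34,-10,-0.006,-1,269,34,-10,-0.006,-1,269,34,-10,-0.006,-1,269,34,-10,-0.006,-1,269,34,-10,-0.006,-1]'; python3 -m inch '[0,0,0,0,-1,0,0,0,0,-1]';python3 to.py .6185 .278 .045 8
python3 - <<'E'
from look import *
c=shot('side')
print(np.round(proj(c,[.6185,.278,.008])))
b=c['image'][170:370,140:380]
cv2.imwrite('pics/p6.png',cv2.resize(b,None,fx=3,fy=3,interpolation=2)[:,:,::-1])
E
```

```text
t: 6.05
eef_pos: [0.6169, 0.2787, 0.1549]
eef_rot: [0.655, 0.755, -0.001, -0.0]
wrist_force: [0.0, -0.3, -1.3]
opening: 0.0156
t: 6.25
eef_pos: [0.6178, 0.277, 0.1559]
eef_rot: [0.657, 0.754, -0.0, -0.0]
wrist_force: [0.1, 0.8, -0.6]
opening: 0.0159
shift [  0.9   0.9 110.9] turn -0.002 tool-y dir 7.9 t 6.2
[[228. 313.]]
```

View pics/p6.png

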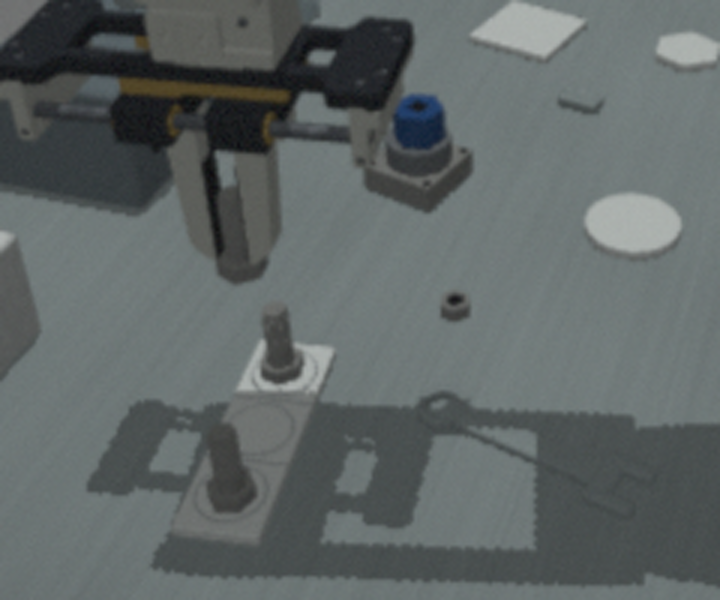

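Run:
```python
from look import *
c=shot('side')
for z in (.1277,): print(np.round(back(c,[(140+242/3,170+271/3)],z),4))
c=shot('top')
b=c['image'][145:235,290:370]
cv2.imwrite('pics/p7.png',cv2.resize(b,None,fx=6,fy=6,interpolation=2)[:,:,::-1])
```

```text
[[0.6169 0.2777 0.1277]]
```

View pics/p7.png

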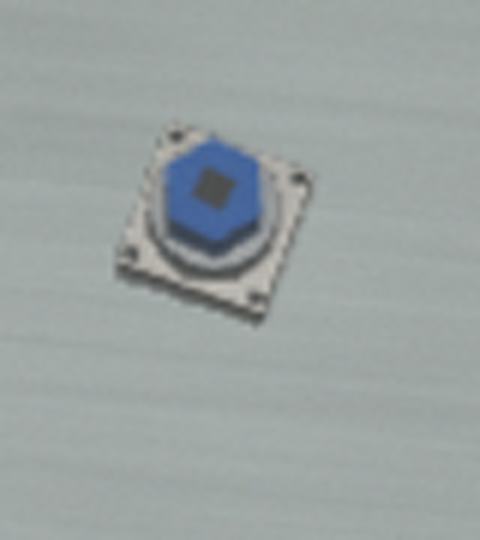

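```bash
python3 -m inch '[1,1,40,0,-1,1,1,80,0,-1,1,1,100,0,-1,1,1,110,0,-1,1,1,115,0,-1,1,1,115,0,-1]'; python3 -m inch '[0,0,1.5,0,-1,0,0,3,0,-1,0,0,4,0,-1,0,0,4,0,-1,0,0,4,0,-1]'
python3 - <<'E'
from look import *
c=shot('top')
f=lambda *p:[(290-.5+(x+.5)/6,145-.5+(y+.5)/6) for x,y in p]
h=back(c,f((213,139),(262,166),(262,212),(214,243),(165,218),(165,165)),.068)[:,:2]
ct=h.mean(0);a=np.degrees(np.arctan2(*(h-ct).T[::-1]))%60
print('adapter',ct.round(4),a.round(1),np.linalg.norm(h-ct,axis=1).round(4))
d=back(c,f((176,135),(300,178),(257,298),(130,255)),.022)[:,:2]
print('block',d.mean(0).round(4),[np.degrees(np.arctan2(*(d[j]-d[i])[::-1]))%90 for i,j in((0,1),(1,2),(2,3),(3,0))])
sp=ctrl.masks_of('top','spacer')
E
```

```text
t: 7.0
eef_pos: [0.6189, 0.2797, 0.0415]
eef_rot: [0.656, 0.755, 0.0, 0.0]
wrist_force: [0.1, 0.7, -1.1]
opening: 0.0155
t: 7.5
eef_pos: [0.6185, 0.2799, 0.0374]
eef_rot: [0.656, 0.755, 0.0, 0.0]
wrist_force: [-0.3, -0.3, -0.0]
opening: 0.0155
adapter [0.6197 0.0065] [ 6.1  3.2 10.8  6.1  6.2  7.1] [0.0195 0.0199 0.0194 0.0198 0.0204 0.0201]
block [0.6228 0.0057] [np.float64(75.71854387695751), np.float64(76.17604692902029), np.float64(76.39016273030609), np.float64(75.5534239754952)]
```

```bash
python3 -m inch '[0,-1,0.7,0,-1,0,-1,1,0,-1,0,-1,1,0,-1]'; python3 -m inch '[0,0,0.5,0,-1,0,0,0.5,0,-1,0,0,0.5,0,-1]'
python3 - <<'E'
from look import *
c=shot('side')
b=c['image'][220:370,140:320]
cv2.imwrite('pics/p8.png',cv2.resize(b,None,fx=4,fy=4,interpolation=2)[:,:,::-1])
E
```

```text
t: 7.9
eef_pos: [0.6173, 0.2797, 0.0362]
eef_rot: [0.656, 0.755, -0.0, -0.0]
wrist_force: [-0.1, 0.5, 0.4]
opening: 0.0162
t: 8.2
eef_pos: [0.6173, 0.2797, 0.0361]
eef_rot: [0.656, 0.755, -0.0, -0.0]
wrist_force: [-2.8, -0.9, 5.1]
opening: 0.016
```

View pics/p8.png

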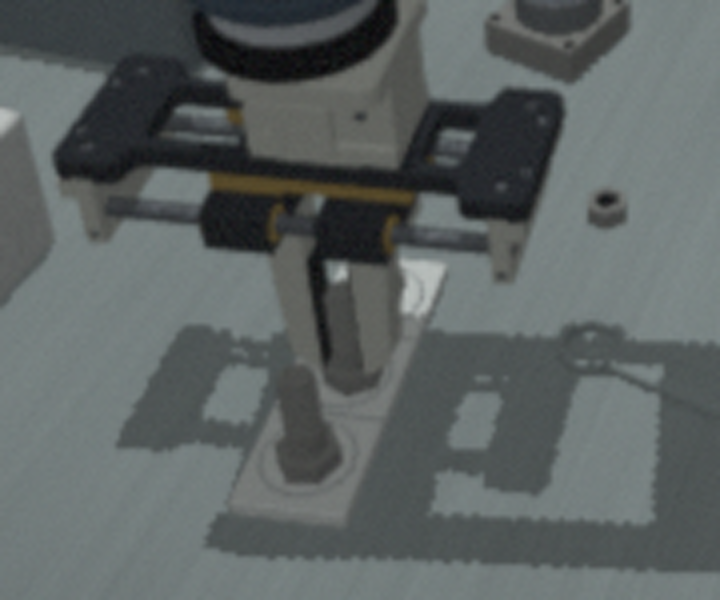

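```bash
python3 -m inch '[0,0,-0.3,0,-0.62,0,0,-0.3,0,-0.55,0,0,-0.3,0,-0.4,0,0,-0.3,0,-0.1,0,0,-0.3,0,-0.1,0,0,-0.3,0,-0.1]'; python3 -m inch '[0,0,-10,0,-0.1,0,0,-30,0,-0.1,0,0,-70,0,-0.1,0,0,-110,0,-0.1,0,0,-120,0,-0.1]'
python3 - <<'E'
from look import *
c=shot('side')
for z,u in((.008,None),):
  print([ (round(m['p'],2),np.round(m['uv'])) for m in ctrl.masks_of('side','bolt')])
b=c['image'][220:370,140:320]
cv2.imwrite('pics/p9.png',cv2.resize(b,None,fx=4,fy=4,interpolation=2)[:,:,::-1])
E
python3 to.py .6197 .0065 .16 96
```

```text
t: 8.85
eef_pos: [0.6174, 0.2797, 0.0358]
eef_rot: [0.656, 0.755, -0.0, -0.0]
wrist_force: [0.3, -0.2, -0.7]
opening: 0.0412
t: 9.35
eef_pos: [0.6202, 0.2806, 0.1626]
eef_rot: [0.656, 0.755, 0.004, 0.003]
wrist_force: [0.4, 0.3, 0.2]
opening: 0.0416
[(0.71, array([227., 303.]))]
shift [-271.1  -37.4   -1.1] turn -1.535 tool-y dir 8.0 t 9.4
```

View pics/p9.png

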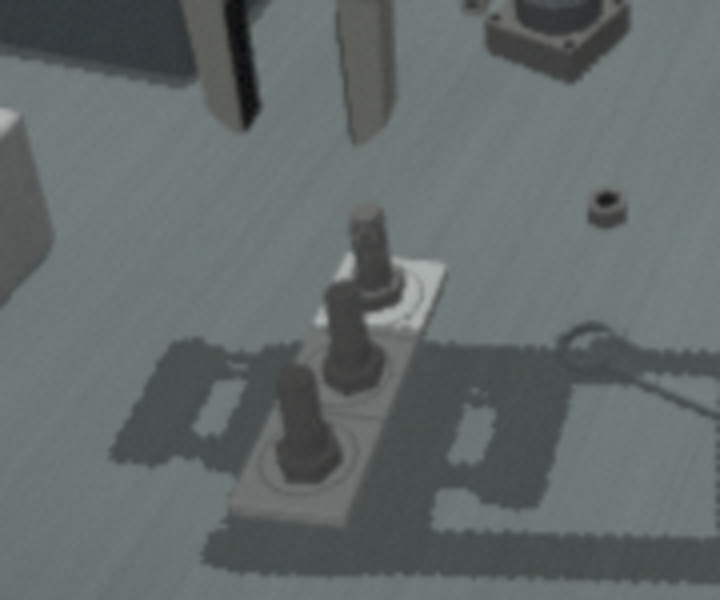

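```bash
python3 -m inch '[-271,-37,-1,0.548,0.1,-271,-37,-1,0.548,0.1,-271,-37,-1,0.548,0.1,-271,-37,-1,0.548,0.1,-271,-37,-1,0.548,0.1,-271,-37,-1,0.548,0.1,-271,-37,-1,0.548,0.1,-271,-37,-1,0.548,0.1]'; python3 -m inch '[0,0,20,0,0.1,0,0,50,0,0.1,0,0,70,0,0.1,0,0,70,0,0.1]'
python3 - <<'E'
from look import *
c=shot('side')
b=c['image'][150:250,220:340]
cv2.imwrite('pics/p10.png',cv2.resize(b,None,fx=6,fy=6,interpolation=2)[:,:,::-1])
E
python3 to.py .6197 .0065 .0605 -23.4
```

```text
t: 10.25
eef_pos: [0.6177, 0.0062, 0.1554]
eef_rot: [0.836, 0.549, -0.001, -0.001]
wrist_force: [0.5, -0.0, 0.4]
opening: 0.051
t: 10.65
eef_pos: [0.6156, 0.0087, 0.083]
eef_rot: [0.835, 0.55, -0.003, -0.003]
wrist_force: [0.3, 0.6, -0.2]
opening: 0.0511
shift [-0.6  3.3 24.6] turn 0.003 tool-y dir -23.3 t 10.7
```

View pics/p10.png

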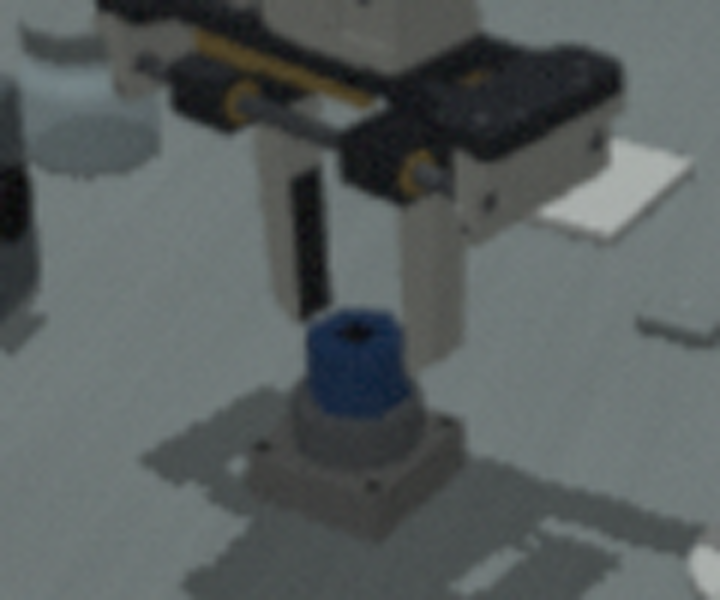

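```bash
python3 -m inch '[-0.5,2,8,0,0.1,-0.5,2,8,0,0.1,-0.5,2,8,0,0.1]'; python3 to.py .6197 .0065 .0605 -23.4
```

```text
t: 11.0
eef_pos: [0.6208, 0.0051, 0.0796]
eef_rot: [0.836, 0.549, 0.0, 0.0]
wrist_force: [0.6, -0.9, 0.5]
opening: 0.0511
shift [ 0.9 -1.5 19.1] turn 0.001 tool-y dir -23.4 t 11.0
```

```bash
python3 -m inch '[1,-1.5,10,0,0.1,1,-1.5,19,0,0.1,1,-1.5,19,0,0.1,1,-1.5,19,0,0.0,1,-1.5,19,0,-0.1,1,-1.5,19,0,-0.16,1,-1.5,19,0,-0.2,1,-1.5,19,0,-0.25]' 20;  python3 -m inch '[0,0,0,0,-0.4,0,0,0,0,-1,0,0,0,0,-1,0,0,0,0,-1]'; python3 to.py .46 -.2415 .14 5
```

```text
t: 11.8
eef_pos: [0.6196, 0.0063, 0.0602]
eef_rot: [0.836, 0.549, 0.0, 0.0]
wrist_force: [-0.1, -0.1, 0.1]
opening: 0.0354
t: 12.2
eef_pos: [0.6196, 0.0063, 0.0602]
eef_rot: [0.836, 0.549, 0.0, 0.0]
wrist_force: [0.8, -0.4, 1.7]
opening: 0.0338
shift [-290.8  -48.1  -79.8] turn -0.495 tool-y dir -23.4 t 12.2
```

```bash
python3 -m inch '[0,0,-3,0,-1,0,0,-10,0,-1,0,0,-30,0,-1,0,0,-60,0,-1,-40,0,-80,-0.1,-1,-85,-10,-80,-0.25,-1,-130,-20,-80,-0.4,-1,-175,-30,-80,-0.495,-1]'; python3 to.py .46 -.2415 .14 5
```

```text
t: 13.0
eef_pos: [0.5213, -0.1429, 0.1405]
eef_rot: [0.673, 0.739, 0.0, 0.0]
wrist_force: [0.3, -0.9, -0.3]
opening: 0.0336
shift [-92.4 -70.2   0.5] turn 0.006 tool-y dir 5.4 t 13.0
```

```bash
python3 -m inch '[-92,-70,0,0,-1,-92,-70,0,0,-1,-92,-70,0,0,-1,-92,-70,30,0,-1,-92,-70,60,0,-1,-92,-70,60,0,-1,-92,-70,60,0,-1]'; python3 to.py .46 -.2415 .03 5
python3 - <<'E'
from look import *
c=shot('side')
b=c['image'][120:240,300:440]
cv2.imwrite('pics/p11.png',cv2.resize(b,None,fx=5,fy=5,interpolation=2)[:,:,::-1])
c=shot('top');cv2.imwrite('pics/top_spacer.png',cv2.resize(c['image'][145:235,290:370],None,fx=6,fy=6,interpolation=2)[:,:,::-1])
E
```

```text
t: 13.7
eef_pos: [0.4604, -0.2397, 0.0802]
eef_rot: [0.676, 0.737, 0.0, -0.001]
wrist_force: [0.4, 0.3, -0.6]
opening: 0.0338
shift [-1.8 -0.5 50.2] turn -0.0 tool-y dir 5.0 t 13.7
```

View pics/p11.png

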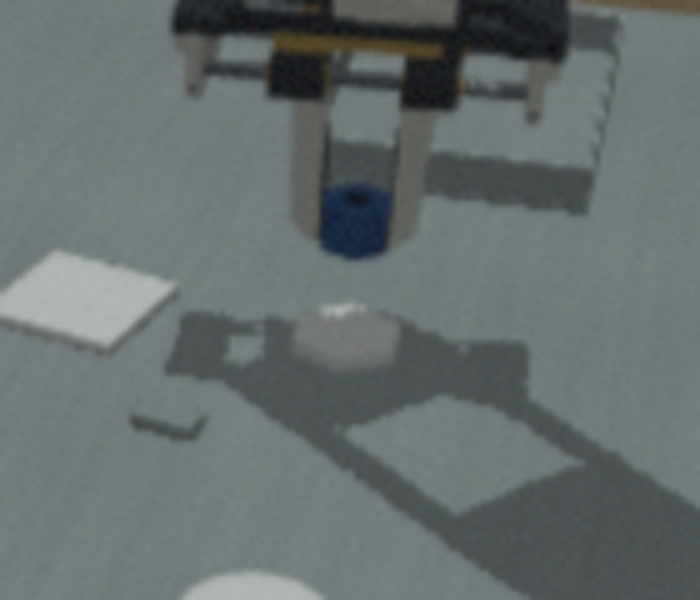

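View pics/top_spacer.png

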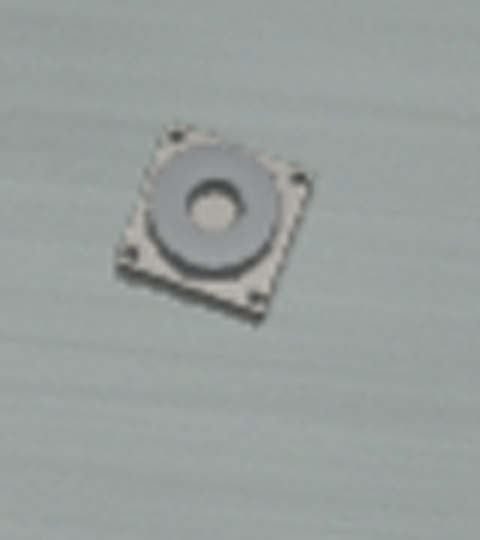

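```bash
python3 -m inch '[-1,-0.5,20,0,-1,-1,-0.5,40,0,-1,-1,-0.5,48,0,-1,-1,-0.5,51,0,-1,-1,-0.5,52,0,-1,-1,-0.5,53,0,-1,-1,-0.5,53,0,-1]'; python3 -m inch '[0,0,0.5,0,-1,0,0,0.5,0,-1]'
python3 - <<'E'
from look import *
c=shot('top')
print('spacer',np.round(back(c,[(290-.5+214.5/6,145-.5+206.5/6)],.042),4))
E
```

```text
t: 14.5
eef_pos: [0.4606, -0.2414, 0.0276]
eef_rot: [0.676, 0.737, 0.0, 0.001]
wrist_force: [-0.4, -0.2, -1.1]
opening: 0.0339
t: 14.7
eef_pos: [0.4603, -0.2412, 0.0267]
eef_rot: [0.676, 0.737, 0.0, 0.0]
wrist_force: [0.1, -0.2, -0.7]
opening: 0.0336
spacer [[0.6211 0.0063 0.042 ]]
```

```bash
python3 -m inch '[0,0,0.5,0,-1,0,0,0.5,0,-1,0,0,0.5,0,-1]'; python3 -m inch '[0,0,0.4,0,-1,0,0,0.4,0,-1,0,0,0.4,0,-1]'
```

```text
t: 15.05
eef_pos: [0.4602, -0.2411, 0.0262]
eef_rot: [0.676, 0.737, 0.0, 0.0]
wrist_force: [-1.6, 0.4, 3.1]
opening: 0.0343
t: 15.35
eef_pos: [0.4602, -0.2411, 0.0262]
eef_rot: [0.676, 0.737, -0.0, 0.0]
wrist_force: [-1.7, 0.6, 7.4]
opening: 0.0338
```

```bash
python3 -m inch '[0,0,-0.3,0,-0.24,0,0,-0.3,0,-0.2,0,0,-0.3,0,-0.1,0,0,-0.3,0,0.1,0,0,-0.3,0,0.1,0,0,-0.3,0,0.1]'; python3 -m inch '[0,0,-10,0,0.1,0,0,-30,0,0.1,0,0,-70,0,0.1,0,0,-110,0,0.1,0,0,-110,0,0.1]'; python3 to.py .6208 .0063 .11 -14
python3 - <<'E'
from look import *
c=shot('side','s_ad.png')
m=ctrl.masks_of('side','adapter')[0]; print(m['p'],m['uv'],proj(c,[.46,-.2415,.021]))
E
```

```text
t: 15.95
eef_pos: [0.4601, -0.241, 0.0257]
eef_rot: [0.676, 0.737, -0.0, -0.0]
wrist_force: [-0.7, 0.7, 0.2]
opening: 0.0507
t: 16.45
eef_pos: [0.4632, -0.2434, 0.142]
eef_rot: [0.676, 0.737, 0.0, 0.006]
wrist_force: [-0.1, -0.1, 0.0]
opening: 0.0508
shift [235.2 178.5  31.6] turn 0.332 tool-y dir 5.0 t 16.4
0.43 [369.7, 183.3] [[369.78190343 181.92140857]]
```

```bash
python3 -m inch '[235,178,15,0.332,0.6,235,178,15,0.332,0.6,235,178,15,0.332,0.6,235,178,15,0.332,0.6,235,178,15,0.332,0.6,235,178,15,0.332,0.6,235,178,15,0.332,0.6,235,178,30,0.332,0.6]'; python3 -m inch '[0,0,30,0,0.6,0,0,30,0,0.6,0,0,30,0,0.6]'; python3 to.py .6208 .0063 .0395 -14
python3 - <<'E'
from look import *
c=shot('side')
b=c['image'][150:250,220:340]
cv2.imwrite('pics/p13.png',cv2.resize(b,None,fx=6,fy=6,interpolation=2)[:,:,::-1])
E
```

```text
t: 17.35
eef_pos: [0.6179, 0.0105, 0.1055]
eef_rot: [0.787, 0.617, 0.0, 0.0]
wrist_force: [-0.2, -0.5, 0.4]
opening: 0.0746
t: 17.65
eef_pos: [0.6157, 0.0082, 0.0747]
eef_rot: [0.788, 0.615, -0.001, -0.001]
wrist_force: [0.6, -0.4, 1.3]
opening: 0.0744
shift [-0.6  5.6 35.2] turn -0.001 tool-y dir -14.1 t 17.6
```

View pics/p13.png

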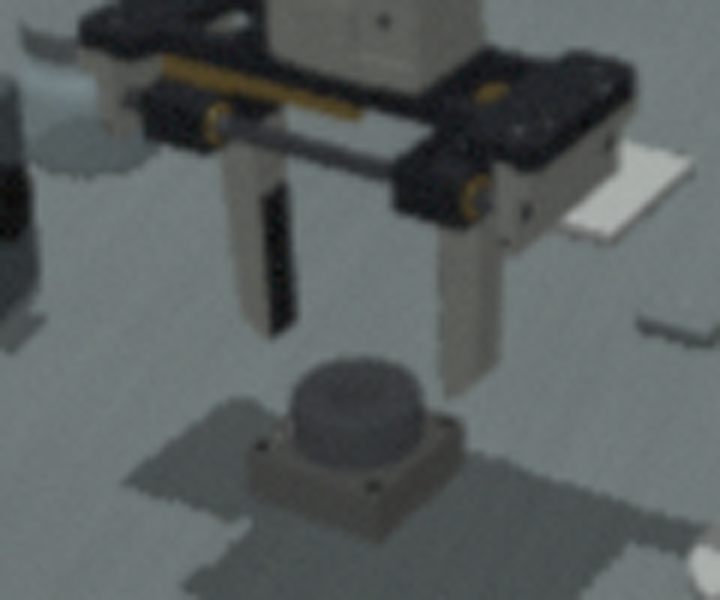

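```bash
python3 -m inch '[-0.5,3,10,0,0.6,-0.5,3,15,0,0.6,-0.5,3,15,0,0.6,-0.5,3,15,0,0.6]'; python3 to.py .6208 .0063 .0395 -14
```

```text
t: 18.1
eef_pos: [0.6198, 0.0072, 0.0609]
eef_rot: [0.788, 0.615, -0.0, -0.0]
wrist_force: [-0.9, 0.0, 0.2]
opening: 0.0749
shift [-0.7  1.2 21.4] turn -0.001 tool-y dir -14.0 t 18.1
```

```bash
python3 -m inch '[-0.7,1.2,10,0,0.6,-0.7,1.2,18,0,0.6,-0.7,1.2,21.5,0,0.5,-0.7,1.2,21.5,0,0.4,-0.7,1.2,21.5,0,0.3,-0.7,1.2,21.5,0,0.2,-0.7,1.2,21.5,0,0.15,-0.7,1.2,21.5,0,0.1]' 25;  python3 -m inch '[0,0,0,0,0.06,0,0,0,0,0,0,0,0,0,-1,0,0,0,0,-1,0,0,0,0,-1]'; python3 to.py .4525 .021 .1 -14
```

```text
t: 18.9
eef_pos: [0.6212, 0.0063, 0.0397]
eef_rot: [0.788, 0.615, 0.0, 0.0]
wrist_force: [0.4, 1.2, -0.6]
opening: 0.0519
t: 19.4
eef_pos: [0.6212, 0.0063, 0.0396]
eef_rot: [0.788, 0.615, 0.0, 0.0]
wrist_force: [0.7, -0.5, 2.0]
opening: 0.0502
shift [ -26.6 -167.1  -60.5] turn -0.001 tool-y dir -14.0 t 19.4
```

```bash
python3 -m inch '[0,0,-3,0,-1,0,0,-10,0,-1,0,0,-30,0,-1,0,0,-60,0,-1,-6,-40,-60,0,-1,-13,-85,-60,0,-1,-20,-130,-60,0,-1,-26.5,-167,-60,0,-1]'; python3 -m inch '[0,0,0,0,-1,0,0,20,0,-1,0,0,30,0,-1,0,0,30,0,-1,0,0,30,0,-1]'; python3 to.py .4525 .021 .0256 -14
python3 - <<'E'
from look import *
c=shot('side')
b=c['image'][170:290,280:420]
cv2.imwrite('pics/p14.png',cv2.resize(b,None,fx=5,fy=5,interpolation=2)[:,:,::-1])
c=shot('top','top_block.png')
m=ctrl.masks_of('top','block')[0]['region']
X=back(c,np.argwhere(m)[:,::-1],.022)[:,:2]*1000
print('block',cv2.minAreaRect(X.astype(np.float32)))
E
```

```text
t: 20.2
eef_pos: [0.4494, 0.0217, 0.0993]
eef_rot: [0.788, 0.616, -0.001, -0.001]
wrist_force: [0.4, -0.9, -1.0]
opening: 0.0499
t: 20.7
eef_pos: [0.4528, 0.0211, 0.0693]
eef_rot: [0.788, 0.615, -0.0, -0.0]
wrist_force: [-0.6, -0.2, -0.4]
opening: 0.05
shift [-0.1 -0.2 43.7] turn -0.001 tool-y dir -14.0 t 20.7
block ((620.3030395507812, 7.616291046142578), (64.2753677368164, 65.94593811035156), 75.84321594238281)
```

View pics/p14.png

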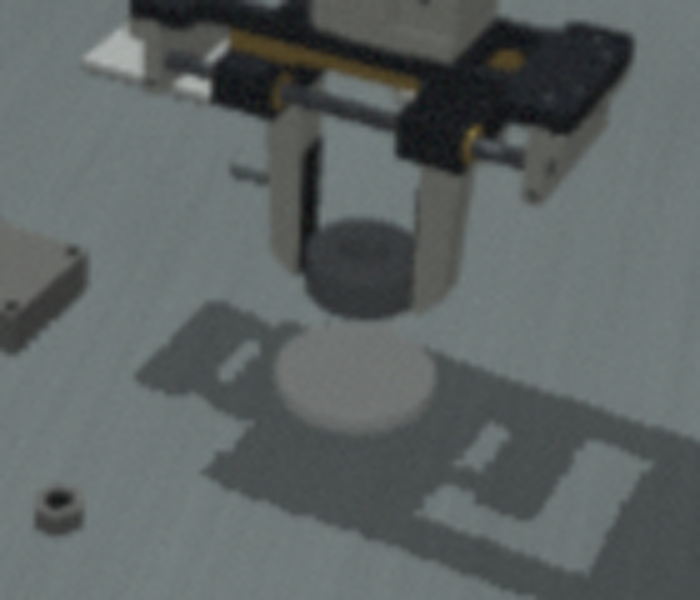

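```bash
python3 -m inch '[0,0,20,0,-1,0,0,35,0,-1,0,0,40,0,-1,0,0,42,0,-1,0,0,43,0,-1,0,0,43.3,0,-1,0,0,43.3,0,-1]'; python3 -m inch '[0,0,0.5,0,-1,0,0,0.5,0,-1,0,0,0.5,0,-1]'; python3 -m inch '[0,0,0.4,0,-1,0,0,0.4,0,-1,0,0,0.4,0,-1]'
```

```text
t: 21.55
eef_pos: [0.4528, 0.0211, 0.0265]
eef_rot: [0.788, 0.615, 0.0, 0.0]
wrist_force: [0.0, -0.2, -1.1]
opening: 0.0502
t: 21.85
eef_pos: [0.4525, 0.0211, 0.0257]
eef_rot: [0.788, 0.615, 0.0, 0.0]
wrist_force: [0.0, 0.7, -0.7]
opening: 0.0503
t: 22.15
eef_pos: [0.4525, 0.0211, 0.0256]
eef_rot: [0.788, 0.615, 0.0, 0.0]
wrist_force: [-2.5, -0.7, 5.4]
opening: 0.05
```

```bash
python3 -m inch '[0,0,-0.3,0,0.11,0,0,-0.3,0,0.16,0,0,-0.3,0,0.25,0,0,-0.3,0,0.5,0,0,-0.3,0,0.5,0,0,-0.3,0,0.5]'; python3 -m inch '[0,0,-10,0,0.5,0,0,-30,0,0.5,0,0,-60,0,0.5,0,0,-80,0,0.9,0,0,-80,0,0.9]'; python3 to.py .622 .006 .105 -14
python3 - <<'E'
from look import *
c=shot('side')
m=ctrl.masks_of('side','spacer')[0]; print(m['p'],m['uv'],proj(c,[.4525,.021,.018]))
E
```

```text
t: 22.75
eef_pos: [0.4524, 0.0211, 0.0254]
eef_rot: [0.788, 0.615, -0.0, -0.0]
wrist_force: [0.5, 0.2, -0.2]
opening: 0.0696
t: 23.25
eef_pos: [0.4546, 0.0208, 0.1087]
eef_rot: [0.788, 0.615, 0.002, 0.002]
wrist_force: [0.2, -0.7, -0.3]
opening: 0.0811
shift [ 26.2 165.9   4.8] turn -0.0 tool-y dir -14.0 t 23.2
0.79 [352.9, 237.3] [[351.55287199 240.36393576]]
```

```bash
python3 -m inch '[26,168,0,0,0.9,26,168,0,0,0.9,26,168,0,0,0.9,26,168,0,0,0.9,26,168,30,0,0.9,26,168,55,0,0.9,26,168,55,0,0.9,26,168,55,0,0.9]'; python3 to.py .622 .006 .018 -14
```

```text
t: 24.15
eef_pos: [0.6206, 0.0058, 0.0492]
eef_rot: [0.788, 0.615, -0.001, -0.001]
wrist_force: [1.0, 0.1, 0.9]
opening: 0.0881
shift [ 0.6  1.4 31.2] turn -0.001 tool-y dir -14.0 t 24.1
```

```bash
python3 -m inch '[0.5,0,15,0,0.9,0.5,0,28,0,0.9,0.5,0,31,0,0.8,0.5,0,31,0,0.7,0.5,0,31,0,0.6,0.5,0,31,0,0.5,0.5,0,31,0,0.42,0.5,0,31,0,0.36]' 40;  python3 -m inch '[0,0,0,0,0.3,0,0,0,0,0.25,0,0,0,0,-1,0,0,0,0,-1,0,0,0,0,-1,0,0,0,0,-1]'; python3 to.py .605 -.2395 .08 -14
```

```text
t: 24.95
eef_pos: [0.6223, 0.006, 0.0199]
eef_rot: [0.788, 0.615, 0.0, 0.0]
wrist_force: [1.1, 0.3, -0.5]
opening: 0.0642
t: 25.55
eef_pos: [0.6225, 0.006, 0.0199]
eef_rot: [0.788, 0.615, 0.001, 0.001]
wrist_force: [2.3, -0.1, 2.0]
opening: 0.0594
shift [-242.4   42.7  -60.1] turn -0.001 tool-y dir -14.0 t 25.6
```

```bash
python3 -m inch '[0,0,-3,0,-1,0,0,-10,0,-1,0,0,-30,0,-1,0,0,-55,0,-1,-40,7,-60,0,-1,-85,15,-60,0,-1,-130,23,-60,0,-1,-175,31,-60,0,-1]'; python3 to.py .605 -.2395 .06 -14
```

```text
t: 26.35
eef_pos: [0.6081, -0.172, 0.0793]
eef_rot: [0.788, 0.616, -0.001, -0.001]
wrist_force: [0.7, 0.1, -3.5]
opening: 0.0595
shift [-66.2  13.3  19.2] turn 0.0 tool-y dir -14.0 t 26.4
```

```bash
python3 -m inch '[-35,7,0,0,-1,-66,13,0,0,-1,-66,13,10,0,-1,-66,13,20,0,-1,-66,13,20,0,-1,-66,13,20,0,-1]'; python3 to.py .605 -.2395 .0279 -14
python3 - <<'E'
from look import *
c=shot('side')
b=c['image'][110:230,240:380]
cv2.imwrite('pics/p15.png',cv2.resize(b,None,fx=5,fy=5,interpolation=2)[:,:,::-1])
E
```

```text
t: 26.95
eef_pos: [0.6054, -0.2366, 0.0586]
eef_rot: [0.788, 0.616, -0.0, -0.001]
wrist_force: [0.7, -1.0, -2.8]
opening: 0.0597
shift [-3.   0.4 30.7] turn 0.001 tool-y dir -14.0 t 26.9
```

View pics/p15.png

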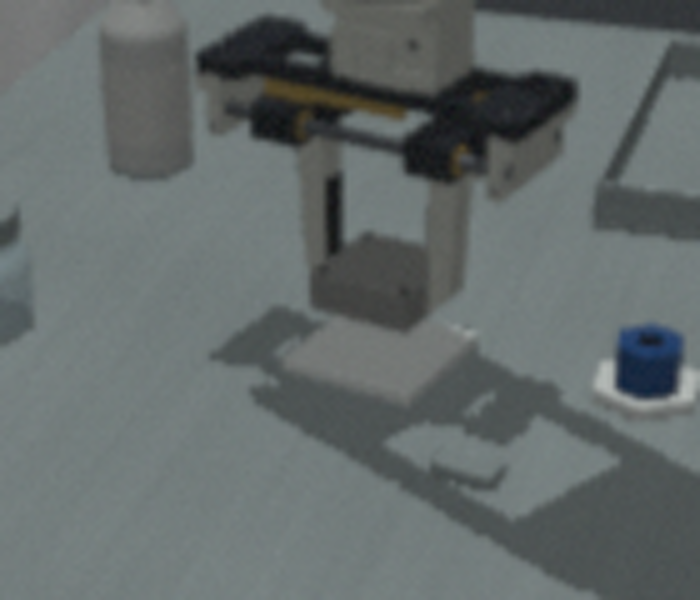

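```bash
python3 -m inch '[-2.5,0,12,0,-1,-2.5,0,22,0,-1,-2.5,0,27,0,-1,-2.5,0,29,0,-1,-2.5,0,30,0,-1,-2.5,0,30,0,-1]'; python3 -m inch '[0,0,0.5,0,-1,0,0,0.8,0,-1,0,0,0.8,0,-1]'; python3 -m inch '[0,0,0.5,0,-1,0,0,0.5,0,-1,0,0,0.5,0,-1]'
```

```text
t: 27.6
eef_pos: [0.6055, -0.2409, 0.0295]
eef_rot: [0.788, 0.615, 0.0, 0.0]
wrist_force: [-0.3, -1.3, -2.2]
opening: 0.06
t: 27.9
eef_pos: [0.6055, -0.2409, 0.0289]
eef_rot: [0.788, 0.615, 0.0, 0.0]
wrist_force: [-0.1, 0.2, -2.4]
opening: 0.0595
t: 28.2
eef_pos: [0.6054, -0.2408, 0.0282]
eef_rot: [0.788, 0.615, 0.0, 0.0]
wrist_force: [0.7, 0.2, -2.6]
opening: 0.0597
```

```bash
python3 -m inch '[0,0,0.5,0,-1,0,0,0.5,0,-1,0,0,0.5,0,-1]'; python3 -m inch '[0,0,0.4,0,-1,0,0,0.4,0,-1,0,0,0.4,0,-1]'
```

```text
t: 28.5
eef_pos: [0.6055, -0.2408, 0.0279]
eef_rot: [0.788, 0.615, 0.0, 0.0]
wrist_force: [-0.7, 0.8, 0.4]
opening: 0.0595
t: 28.8
eef_pos: [0.6055, -0.2408, 0.0279]
eef_rot: [0.788, 0.615, 0.0, 0.0]
wrist_force: [-3.5, 1.5, 5.6]
opening: 0.0594
```

Contact; release, retreat, then a last look.

```bash
python3 -m inch '[0,0,-0.3,0,0.31,0,0,-0.3,0,0.36,0,0,-0.3,0,0.5,0,0,-0.3,0,0.8,0,0,-0.3,0,0.9,0,0,-0.3,0,0.9]'; python3 -m inch '[0,0,-10,0,0.9,0,0,-40,0,0.9,0,0,-80,0,0.9,0,0,-130,0,0.9,0,0,-180,0,0.9,0,0,-180,0,0.9,0,0,-180,0,0.9]'
python3 - <<'E'
from look import *
for n in('side',):
    c=shot(n)
    cv2.imwrite('pics/p16.png',cv2.resize(c['image'][140:370,150:430],None,fx=2.6,fy=2.6,interpolation=2)[:,:,::-1])
    for k,X in(('bolt',[.6185,.278,.033]),('adapter',[.46,-.2415,.021]),('spacer',[.4525,.021,.018]),('block',[.605,-.2395,.019])):
        print(k,[(round(m['p'],2),np.round(m['uv'])) for m in ctrl.masks_of(n,k)[:3]],proj(c,X).round())
E
```

```text
t: 29.4
eef_pos: [0.6054, -0.2408, 0.0274]
eef_rot: [0.788, 0.615, -0.0, -0.0]
wrist_force: [0.7, -0.1, -0.4]
opening: 0.0868
t: 30.1
eef_pos: [0.6062, -0.2412, 0.2103]
eef_rot: [0.788, 0.615, 0.001, 0.002]
wrist_force: [-0.4, 0.0, -1.4]
opening: 0.0885
bolt [(0.63, array([229., 301.]))] [[226. 303.]]
adapter [(0.74, array([369., 182.]))] [[370. 182.]]
spacer [(0.89, array([351., 237.]))] [[352. 240.]]
block [(0.73, array([318., 174.]))] [[317. 176.]]
```

View pics/p16.png

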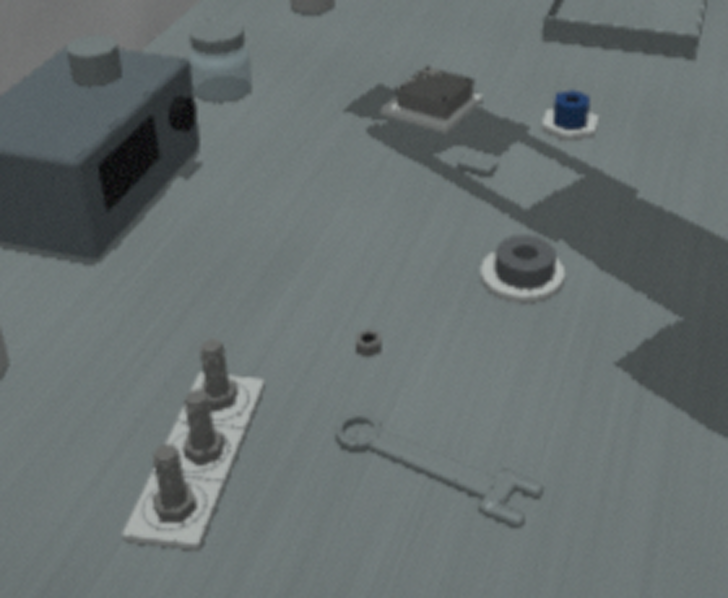

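All four pieces lie centred on their places: the block at about (435,95), the adapter at (571,112), the spacer at (525,262) and the bolt at (203,430). The outer bolts still stand where they were, and the gripper is clear.

```bash
python3 -c "
from plant import ctrl
print(ctrl.finish_job())"
```

```text
the job is handed in; nothing more can be done
None
```

The stack is broken down and the job is handed in, at about 30 s on the robot's clock. I placed the bolt in the middle bay, then the adapter, spacer and block on their pads, in that order. Each piece was lowered until it touched (about 5–7 N at the wrist) before I released it.

**Last checks:** The final side picture shows the bolt standing in the middle bay and the three pieces flat and centred on their pads. The networks found each piece within about 3 pixels of where it should appear. The two outer bolts are standing where they were, and the gripper is open about 18 cm above its last set-down height.

**Limits:** No check failed or disagreed. The final check used the side camera only, and the hand-in returned no verdict.

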